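Fetch the filter cap from behind the glass and the bottle

TASK

Finish the filter change: stand the new cartridge, neck up, in the open filter housing and set the twist cap squarely on it, plug in the mouth and flange lying on the rim (I will tighten it myself). The cap is behind the glass tumbler and the steel bottle, so before you touch it stand both of them upright on the drying mat, and only once the cap is on put each back upright in the middle of the coaster it came from, setting the glass down gently. Leave the scraper where it lies.

Things in the scene. Friction and masses are not known exactly. Their poses are not given: they have to be found in the camera images.
- tumbler: Clear drinking glass, straight and slim, 62 mm across the rim, 56 mm at the foot, 120 mm tall, 3 mm wall, open at the top, 220 g. Starts upright on one of the two coasters. Origin: centre of its underside, z up.
- bottle: Brushed-steel drinking bottle, 62 mm diameter up to 112 mm high, then a cone narrowing to a ribbed black screw cap of 40 mm diameter that runs from 132 to 165 mm, the top of the bottle; about 300 g. Starts upright on the other coaster. Origin: centre of its underside, z up.
- cap: Black twist cap of the housing, right way up beyond tumbler and bottle, 140 g. From below: tapered round plug (82 to 90 mm diameter, 10 mm high), flange of 116 mm diameter from 10 to 22 mm, upright grip bar from 22 to 46 mm, 14 mm thick along the cap's x, 92 mm long along its y. Origin: centre of the plug's underside, z up; seated, it is 120 mm above the housing's origin, at any turn about z.
- cartridge: New filter cartridge, standing on the worktop near the housing: pleated white cylinder with grey end discs, 68 mm diameter and 78 mm high, and on top of it a grey neck of 24 mm diameter from 78 to 103 mm; 160 g. Origin: centre of its underside, z up (towards the neck).
- housing: White plastic filter housing, a round open canister fixed to the worktop, empty: 112 mm outer (116 over the threads) and 100 mm inner diameter, rim 130 mm high, inner floor 12 mm high, foot disc 124 mm across, two hose stubs low on its +x side. Origin: centre of its underside. The neck of a cartridge standing in it ends 15 mm below the rim.
- drying_mat: Grey ribbed drying mat, flat, fixed, 260 mm along its x axis by 150 mm along its y axis, 5.6 mm thick over its low ribs (things rest at about 5 mm). The side area where the tumbler and the bottle wait. Origin: centre of its underside. It lies on the left or on the right of the worktop, the housing on the other side.
- coaster_round: Round cork coaster, 90 mm diameter, 6 mm thick, fixed. Either the tumbler or the bottle starts on it. Origin: centre of its underside.
- coaster_square: Square cork coaster, 88 mm a side, 6 mm thick, fixed, about 120 mm from the round one. Origin: centre of its underside.
- scraper: Black silicone scraper lying flat, about 235 mm long along its x axis (blade to +x, 54 mm wide), 15 mm high, between the robot and the coasters. Not part of the job. Origin: on the worktop, near its middle.
Mind the look-alikes: they are no part of the job. Of the things like the cap, leave any that is turquoise; of the rest the larger one is meant. What is shaped like the tumbler but blue is not meant.

How it is judged:
On the way, in this order (a step that is already met when the one before it is completed fails the run):
1. the tumbler and the bottle both stand upright on the drying mat, let go, and the cap has not been shifted yet (x of tumbler in the frame of drying_mat between -0.125 and 0.125 m and y of tumbler in the frame of drying_mat between -0.07 and 0.07 m and z of each of tumbler, bottle in the frame of drying_mat below 0.012 m and angle between each of tumbler, bottle's own z axis and vertical below 0.08 rad and contact force between each of tumbler, bottle and the fingers below 0.3 N and linear speed of each of tumbler, bottle below 0.02 m/s and x of bottle in the frame of drying_mat between -0.125 and 0.125 m and y of bottle in the frame of drying_mat between -0.07 and 0.07 m and distance of cap from where it was at the start of the episode below 0.02 m), for 0.2 s.
2. the cartridge stands in the housing and the cap sits squarely on the housing, let go, while the tumbler and the bottle still wait on the mat (horizontal distance between cartridge and housing below 0.016 m and z of cartridge in the frame of housing below 0.018 m and angle between cartridge's own z axis and vertical below 0.1 rad and horizontal distance between cap and housing below 0.009 m and z of cap in the frame of housing between 0.115 and 0.125 m and angle between cap's own z axis and vertical below 0.06 rad and contact force between each of cap, tumbler, bottle and the fingers below 0.3 N and linear speed of each of cap, tumbler, bottle below 0.02 m/s and x of tumbler in the frame of drying_mat between -0.125 and 0.125 m and y of tumbler in the frame of drying_mat between -0.07 and 0.07 m and z of each of tumbler, bottle in the frame of drying_mat below 0.012 m and angle between each of tumbler, bottle's own z axis and vertical below 0.08 rad and x of bottle in the frame of drying_mat between -0.125 and 0.125 m and y of bottle in the frame of drying_mat between -0.07 and 0.07 m), for 0.2 s.
At the end, for the whole second after the job is handed in: Cartridge neck up in the housing (within 16 mm of its axis); cap level on the rim, plug in the mouth (within 9 mm of the axis, 5 mm in height); tumbler and bottle upright within 15 mm of where each stood at the start; all released and at rest (horizontal distance between cartridge and housing below 0.016 m and z of cartridge in the frame of housing below 0.018 m and angle between cartridge's own z axis and vertical below 0.1 rad and horizontal distance between cap and housing below 0.009 m and z of cap in the frame of housing between 0.115 and 0.125 m and angle between each of cap, tumbler, bottle's own z axis and vertical below 0.06 rad and contact force between each of cap, tumbler, bottle and the fingers below 0.3 N and linear speed of each of cap, tumbler, bottle below 0.02 m/s and distance of each of tumbler, bottle from where it was at the start of the episode below 0.015 m); the robot touches nothing.
It fails at once if the tumbler, the bottle or the cartridge is knocked over (more than 46 degrees) (angle between any of tumbler, bottle, cartridge's own z axis and vertical above 0.8 rad).
It fails at once if the glass is dropped: it falls free of the fingers at over 0.6 m/s (from some 20 mm or more) (contact force between tumbler and the fingers below 0.1 N and linear speed of tumbler above 0.6 m/s).
It fails at once if the scraper is shifted by more than 30 mm (distance of scraper from where it was at the start of the episode above 0.03 m).
It also fails if it takes over 144 s, if anything falls off the work surface, if the arm or the gripper's body presses on something with over 40 N, if the wrist force passes 120 N, or if a joint passes its speed limit or range.

ROBOT

A 7-joint arm with a two-finger parallel gripper is mounted at the origin on the work surface. World frame = base frame: x ahead of the robot, y to its left, z up, the work surface at z = 0. Lengths are in m, angles in rad, forces in N, time in s.
With the tool pointing down it reaches from about 0.35 to 0.9 m from the base axis. Payload 8.1 kg.
Tool frame: the origin (TCP) lies on the centre line of the jaws, within the pads' length; the fingertips stand 19 mm ahead of it and the grasp point (between the pads) is the TCP (arm.tip_reach is the distance from the TCP to the fingertips, in m); z points along the fingers, y is the line along which they close (so a half turn about z gives the same grasp; the last joint's range is limited). The gripper opens to 92 mm and grips with 3 to 60 N. Pads are 19 mm wide; open, the fingers measure 130 mm over their backs; the gripper's body (75 mm by 190 mm) begins 47 mm behind the grasp point.
Start: joints at [-1.349, 0.434, 0.025, 1.573, -0.012, 1.134, -0.075], TCP at [0.199, 0.592, 0.246] pointing down, gripper open.
Joint ranges: [-2.62, 2.62], [-0.44, 2.09], [-1.27, 1.32], [0.08, 2.57], [-1.32, 4.46], [0.12, 2], [-2.74, 2.74]. Speed limits (rad/s): [2.22, 2.22, 3.01, 3.01, 3.14, 3.14, 3.14].

INTERFACE

Orientations are given as a rotation vector (axis times angle).
In Python, from cell import arm gives the robot as it stands.
- The arm moves only by the tool arm_command, never from a script. Its argument "targets" is a list that holds one entry, the list of rows, each a list of 6 numbers: the shift along the tool's x, y, z in m, then the turn, a rotation vector about the tool's x, y, z in rad. A call has 1 to 10 rows; each row shifts and turns the commanded pose from where the row before left it, along the tool's axes as they then stand; what a row does not reach is not made up. A row lasts 1/8 s, in which the tool goes at most 62.5 mm and 10.7 degrees, less where a joint would pass 70% of its speed; a pose out of reach is approached as far as the arm can. A call with a gripper value outside its range is refused whole. "jaw" is the finger opening in m, from 0 to 0.0918, set as the call begins (left out, the last holds). The fingers move at their own pace and stop on an object; "newtons" is the grip in N (left out, the last holds). Time passes only in rows, so rows that do not move let the fingers close. It gives the time, the measured TCP pose, the force, the opening and the grip force at its end, in the units of the state.
- arm.observe(): the state, without advancing time (a new reading comes with each control period).
- arm.get_image(name): name is "scene" or "top"; returns a dict with "pixels" (400x640x3 uint8, red, green, blue), "z_map" (400x640 float32, m along the optical axis (not along the pixel's ray), 0 where there is no reading), "fx", "fy", "cx", "cy" (pixels), "dist" ([k1, k2, p1, p2, k3] as OpenCV has them; the pictures are not rectified), "xyz" and "rotation" of the camera in the world. Camera axes: x right, y down, z forward; pixel columns grow to the right and rows downward; lengths in m; the calibration is good to about 2 mm. A picture is of the moment at which its call begins.
- arm.sign_off(): hands the job in; it is judged then, once.
The state is a dict: "clock": time; "joints": joint angles; "dq": joint speeds; "joint_efforts": joint torques, N m; "position": TCP position; "ee_rot": TCP orientation; "force": force on the tool from outside, world axes, zero at the start; "ft_torque": the same for the moment, N m; "width": opening from 0.0 (shut) to 1.0 (fully open); "gripper_force": force on a finger pad.
Only numpy, scipy, OpenCV 4.12 (cv2) and the standard library are available. Lean on these libraries where they do the work, as an engineer would, in place of code of your own. Each camera call takes 0.05 s, during which the arm holds its last target. There are 200 camera calls.

## Working session

There is one attempt and no reset: what is moved stays moved. The work goes in short steps, Python scripts to look and compute and a tool call to move; the robot and the scene stay as the last step left them, time stands still between calls to the robot, and variables do not carry over. Pictures are saved under pics/ and viewed, at most 14 in all, crops included, and the job is handed in when it is done.

Besides the shell and the picture viewer there is one more tool, called after ">>>" as name([rows], argument=value, ...), one row to a line, values as JSON. arm_command: Moves the arm, as the interface text tells. Its arguments: {"type":"object","properties":{"targets":{"type":"array","items":{"type":"array","items":{"type":"array","items":{"type":"number"}}}},"jaw":{"type":"number"},"newtons":{"type":"number"}},"required":["targets"]}

```bash
ls; mkdir -p pics; python3 - <<'E'
from cell import arm
import cv2,numpy as np,pickle
s=arm.observe();print({k:np.round(v,3) for k,v in s.items()}, arm.tip_reach)
for n in("scene","top"):
    d=arm.get_image(n);cv2.imwrite(f"pics/{n}0.png",d["pixels"][:,:,::-1]);pickle.dump(d,open(n+"0.pkl","wb"))
    print(n,d["fx"],d["cx"],d["cy"],d["dist"],d["xyz"],d["rotation"])
E
```

```text
pics
{'clock': np.float64(0.0), 'joints': array([-1.349,  0.435,  0.025,  1.574, -0.012,  1.134, -0.075]), 'dq': array([ 0.001,  0.001,  0.001,  0.001, -0.   , -0.001, -0.   ]), 'joint_efforts': array([ 0.0000e+00, -6.6786e+01,  9.8500e-01, -3.1445e+01, -6.1000e-02,
        4.3000e-02,  0.0000e+00]), 'position': array([0.199, 0.592, 0.245]), 'ee_rot': array([-5.08e-01, -3.10e+00,  2.00e-03]), 'force': array([-0.008, -0.001, -0.153]), 'ft_torque': array([ 0.022, -0.064, -0.011]), 'gripper_force': np.float64(0.0), 'width': np.float64(1.002)} 0.019
scene 411.53885885745416 326.1089371049439 200.84442003504662 [-0.01326585  0.          0.          0.          0.        ] [ 0.98195591 -0.48139395  0.59230818] [-2.10374297 -0.87784     0.42516771]
top 485.5006718735458 311.26876850317973 191.56150209734628 [-0.07688456  0.          0.          0.          0.        ] [0.41212772 0.00113999 1.1210551 ] [-2.14622103  2.20430378 -0.08900431]
```

View pics/scene0.png

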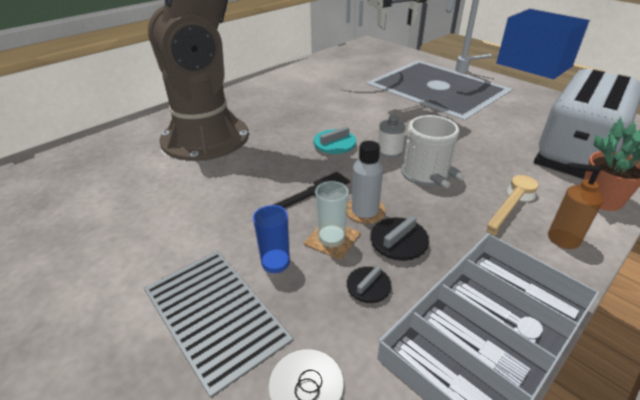

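View pics/top0.png

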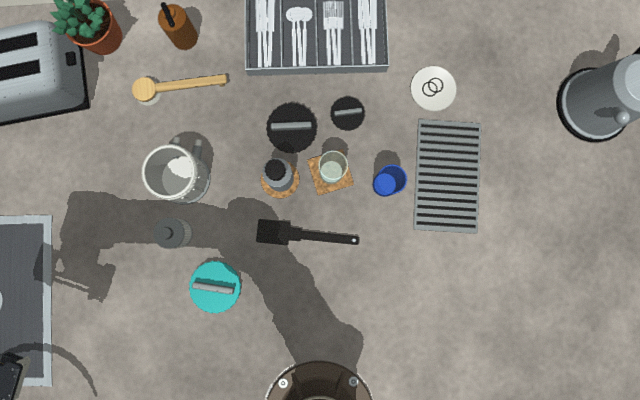

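The scene view shows the tumbler (332,210), bottle (367,180), larger black cap (400,238), a blue decoy (272,240), the mat (217,315), the housing (430,150) and the cartridge (392,133). In the top view, the housing is at (170,172), cartridge (172,233), bottle (278,175), tumbler (332,168), cap (291,127), blue decoy (389,181), mat (447,175) and scraper (305,233).

```bash
cat > h.py <<'E'
import cv2,numpy as np,pickle
from scipy.spatial.transform import Rotation as Rn
def rays(d,px):
    K=np.array([[d["fx"],0,d["cx"]],[0,d["fy"],d["cy"]],[0,0,1]])
    u=cv2.undistortPoints(np.float64(px).reshape(-1,1,2),K,np.array(d["dist"]))[:,0]
    return np.c_[u,np.ones(len(u))]
def plane(d,px,z):
    r=Rn.from_rotvec(d["rotation"]).apply(rays(d,px));o=np.array(d["xyz"])
    return o+r*((z-o[2])/r[:,2])[:,None]
def cloud(d):
    v,u=np.mgrid[:400,:640];px=np.c_[u.ravel(),v.ravel()]
    p=Rn.from_rotvec(d["rotation"]).apply(rays(d,px)*d["z_map"].reshape(-1,1))+d["xyz"]
    p[d["z_map"].ravel()==0]=np.nan
    return p.reshape(400,640,3)
def circ(m,d,z):
    c=max(cv2.findContours(m.astype(np.uint8),0,1)[0],key=cv2.contourArea)
    w=plane(d,c[:,0],z)[:,:2]; (x,y),r=cv2.minEnclosingCircle(np.float32(w)*1000)
    e=cv2.fitEllipse(np.float32(w)*1000)
    return np.round([x,y,r],1),np.round(np.r_[e[0],e[1],e[2]],1)
E
python3 - <<'E'
from h import *
d=pickle.load(open("top0.pkl","rb"));P=cloud(d);Z=P[...,2]
im=d["pixels"];hsv=cv2.cvtColor(im,cv2.COLOR_RGB2HSV);g=im.astype(int).sum(2)/3
def box(u0,v0,u1,v1):
    m=np.zeros((400,640),bool);m[v0:v1,u0:u1]=1;return m
for n,b,lo,hi,z in [("housing",(130,130,215,210),.12,.14,.13),("bottle",(255,145,305,200),.16,.18,.171),("bottlebody",(255,145,305,200),.1,.2,.12),("tumbler",(310,140,357,195),.115,.135,.126),
 ("cart disc",(145,210,205,255),.07,.115,.078),("neck",(145,210,205,255),.095,.115,.103),("cap flange",(260,95,325,155),.012,.06,.022),("bar",(260,95,325,155),.036,.06,.046),("small",(325,90,370,132),.01,.06,.02),("blue",(365,140,410,200),.1,.14,.12)]:
    m=box(*b)&(Z>lo)&(Z<hi)
    if m.sum()>8: print(n,m.sum(),np.nanmedian(Z[m]).round(4),np.round(np.nanmean(P[m],0),4),*circ(m,d,z))
    else: print(n,"none",np.nanmax(Z[box(*b)]))
m=box(255,90,330,160)&(g<60);print("capdark",*circ(m,d,.022))
cork=(hsv[...,0]>5)&(hsv[...,0]<20)&(hsv[...,1]>110)
for n,b in[("round",(250,140,305,205)),("square",(305,140,362,205))]:
    m=box(*b)&cork;c=np.argwhere(m)[:,::-1];w=plane(d,c,.006)[:,:2]*1000
    print(n,m.sum(),np.round(cv2.minAreaRect(np.float32(w))[0],1),cv2.minAreaRect(np.float32(w)),cv2.minEnclosingCircle(np.float32(w)))
print("mat",plane(d,[[419,119],[480,122],[478,233],[413,229]],.005).round(3))
print("scraper",plane(d,[[257,232],[358,240]],.01).round(3))
print("tray",np.nanmax(Z[box(250,20,385,75)]),"row70",plane(d,[[318,70]],.05), "stubs",[np.nanmax(Z[box(190,130,210,150)])])
E
```

```text
housing 680 0.1283 [0.5483 0.302  0.128 ] [547.9 299.8  58.4] [548.4 300.1 113.5 114.3 138.7]
bottle 332 0.1703 [0.5408 0.0749 0.1702] [541.1  74.7  21.1] [540.7  74.9  38.9  39.7 109.3]
bottlebody 696 0.1491 [0.5366 0.0726 0.1474] [540.4  75.   31.4] [540.4  74.8  59.6  61.4 120.1]
tumbler 165 0.1251 [ 0.5544 -0.0428  0.1242] [552.1 -41.8  31.1] [552.2 -42.   59.4  60.5  66.5]
cart disc 795 0.0779 [0.4206 0.3137 0.0811] [420.9 314.6  35. ] [420.7 314.7  65.8  68.9   2.3]
neck 112 0.1023 [0.4207 0.3144 0.1018] [420.5 313.8  13.3] [420.7 314.   22.3  24.8  13.4]
cap flange 2002 0.0221 [0.656  0.0463 0.0248] [656.9  46.   59.7] [656.9  46.4 114.6 116.1  95.4]
bar 274 0.0449 [0.6566 0.0465 0.0446] [656.6  46.1  45.6] [656.3  47.5  15.  119.8   1.1]
small 921 0.0154 [ 0.6889 -0.0844  0.0171] [687.9 -84.2  41.2] [688.2 -84.2  77.7  79.1  61.2]
blue 211 0.1176 [ 0.5229 -0.1645  0.1151] [ 521.1 -163.2   31.7] [ 520.5 -163.1   59.2   61.5   60.7]
capdark [656.1  47.   59.6] [656.3  46.7 112.1 115.7  78.9]
round 326 [532.2  73.6] ((532.2096557617188, 73.63247680664062), (68.26920318603516, 86.84522247314453), 26.078847885131836) ((540.3274536132812, 77.3037109375), 43.72946548461914)
square 564 [553.2 -39.9] ((553.171142578125, -39.94186782836914), (86.19977569580078, 85.3538818359375), 15.605611801147461) ((552.4711303710938, -39.799346923828125), 58.009586334228516)
mat [[ 0.672 -0.253  0.005]
 [ 0.662 -0.398  0.005]
 [ 0.402 -0.378  0.005]
 [ 0.416 -0.227  0.005]]
scraper [[ 0.419  0.131  0.01 ]
 [ 0.394 -0.099  0.01 ]]
tray 0.054093673755582605 row70 [[ 0.78146082 -0.01823745  0.05      ]] stubs [np.float64(0.03771923430740731)]
```

>>> arm_command([
  [[0,0,-0.01,0,0,0.178],[0,0,-0.01,0,0,0.178],[0,0,-0.01,0,0,0.178],[0,0,0,0,0,0.178],[0,0,0,0,0,0.178],[0,0,0,0,0,0.178],[0,0,0,0,0,0.178]],
], jaw=0.085, newtons=15)

```text
clock: 0.98
position: [0.1993, 0.5921, 0.2753]
ee_rot: [2.228, 2.215, -0.001]
force: [1.1, 0.2, 0.2]
width: 0.926
gripper_force: 0.0
```

>>> arm_command([
  [[-0.053,0.03,0,0,0,0],[-0.053,0.03,0,0,0,0],[-0.053,0.03,0,0,0,0],[-0.053,0.03,0,0,0,0],[-0.053,0.03,0,0,0,0],[-0.053,0.03,0,0,0,0],[-0.053,0.03,0,0,0,0],[-0.053,0.03,0,0,0,0],[-0.053,0.03,0,0,0,0],[-0.053,0.03,0,0,0,0]],
])

```text
clock: 2.22
position: [0.4999, 0.0607, 0.2757]
ee_rot: [-2.221, -2.222, -0.0]
force: [0.8, -0.0, 0.3]
width: 0.926
gripper_force: 0.0
```

>>> arm_command([
  [[-0.053,0.03,0,0,0,0],[-0.053,0.03,0,0,0,0],[0,0,0,0,0,0],[0,0,0,0,0,0]],
])

```text
clock: 2.72
position: [0.5591, -0.0435, 0.2752]
ee_rot: [-2.221, -2.22, 0.001]
force: [-0.1, 0.9, 0.2]
width: 0.922
gripper_force: 0.0
```

>>> arm_command([
  [[0.0015,-0.007,0.03,0,0,0],[0,0,0.04,0,0,0],[0,0,0.04,0,0,0],[0,0,0.04,0,0,0],[0,0,0.025,0,0,0],[0,0,0.01,0,0,0],[0,0,0,0,0,0]],
])

```text
clock: 3.6
position: [0.5522, -0.0411, 0.0907]
ee_rot: [-2.219, -2.222, 0.0]
force: [0.4, -0.6, 0.7]
width: 0.926
gripper_force: 0.0
```

>>> arm_command([
  [[0,0,0,0,0,0],[0,0,0,0,0,0],[0,0,0,0,0,0],[0,0,0,0,0,0],[0,0,0,0,0,0]],
], jaw=0.05, newtons=15)

```text
clock: 4.22
position: [0.5527, -0.0423, 0.0914]
ee_rot: [2.222, 2.221, 0.001]
force: [-2.3, 1.5, 7.5]
width: 0.666
gripper_force: 14.9
```

>>> arm_command([
  [[0,0,-0.01,0,0,0],[0,0,-0.03,0,0,0],[0,0,-0.04,0,0,0],[0,0,-0.04,0,0,0],[0,0,-0.04,0,0,0],[0,0,-0.01,0,0,0]],
])

```text
clock: 4.97
position: [0.5534, -0.0426, 0.2634]
ee_rot: [2.22, 2.219, 0.005]
force: [0.2, -0.5, -1.3]
width: 0.674
gripper_force: 15.0
```

>>> arm_command([
  [[-0.02,0.004,0,0,0,0],[-0.04,0.007,0,0,0,0],[-0.04,0.007,0,0,0,0],[-0.04,0.007,0,0,0,0],[-0.04,0.007,0,0,0,0],[-0.04,0.007,0,0,0,0],[-0.04,0.006,0,0,0,0],[-0.018,0.003,0,0,0,0],[0,0,0.02,0,0,0],[0,0,0.03,0,0,0]],
])

```text
clock: 6.22
position: [0.6007, -0.3199, 0.21]
ee_rot: [2.221, 2.221, 0.001]
force: [-0.5, 0.6, -2.3]
width: 0.676
gripper_force: 15.0
```

>>> arm_command([
  [[0,0,0.03,0,0,0],[0,0,0.03,0,0,0],[0,0,0.02,0,0,0],[0,0,0.01,0,0,0],[0,0,0.01,0,0,0],[0,0,0,0,0,0],[0,0,0,0,0,0]],
])

```text
clock: 7.1
position: [0.6007, -0.3205, 0.1115]
ee_rot: [2.221, 2.221, 0.001]
force: [-1.1, 0.5, -2.5]
width: 0.669
gripper_force: 15.0
```

>>> arm_command([
  [[0,0,0.004,0,0,0],[0,0,0.004,0,0,0],[0,0,0.004,0,0,0],[0,0,0,0,0,0]],
])

```text
clock: 7.6
position: [0.6002, -0.32, 0.0982]
ee_rot: [-2.221, -2.221, 0.0]
force: [0.9, 0.2, -1.7]
width: 0.676
gripper_force: 15.0
```

```bash
python3 - <<'E'
from h import *
from cell import arm
d=arm.get_image("scene");cv2.imwrite("pics/s1.png",cv2.resize(d["pixels"][190:400,120:400,::-1],None,fx=2,fy=2))
print(arm.observe()["force"],arm.observe()["position"])
E
```

```text
[ 0.32186942  0.02126632 -1.94200148] [ 0.60025753 -0.32016136  0.09846757]
```

View pics/s1.png

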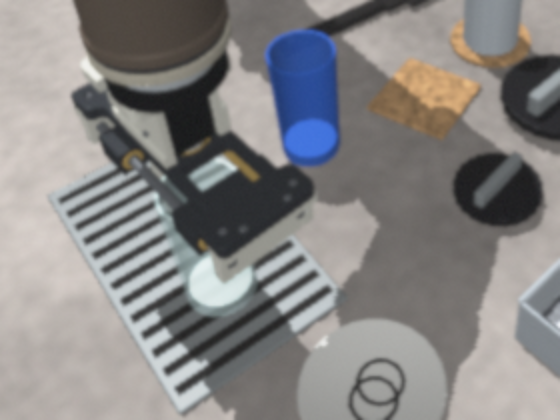

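The glass hangs upright just above the mat (crop pixel 215,285), and the blue decoy is undisturbed.

>>> arm_command([
  [[0,0,0.002,0,0,0],[0,0,0.002,0,0,0],[0,0,0.002,0,0,0],[0,0,0.001,0,0,0],[0,0,0.001,0,0,0],[0,0,0,0,0,0]],
])

```text
clock: 8.4
position: [0.6004, -0.3202, 0.0907]
ee_rot: [-2.222, -2.221, -0.0]
force: [-0.4, -0.9, -2.8]
width: 0.677
gripper_force: 15.0
```

>>> arm_command([
  [[0,0,0.001,0,0,0],[0,0,0.001,0,0,0],[0,0,0,0,0,0]],
])

```text
clock: 8.78
position: [0.6005, -0.3208, 0.0904]
ee_rot: [2.221, 2.22, 0.001]
force: [-4.4, 1.9, 12.1]
width: 0.673
gripper_force: 14.9
```

>>> arm_command([
  [[0,0,0,0,0,0],[0,0,0,0,0,0],[0,0,0,0,0,0],[0,0,-0.02,0,0,0],[0,0,-0.03,0,0,0],[0,0,-0.04,0,0,0],[0,0,-0.04,0,0,0],[0,0,-0.03,0,0,0]],
], jaw=0.085)

```text
clock: 9.78
position: [0.6006, -0.3208, 0.2523]
ee_rot: [2.22, 2.219, 0.001]
force: [-0.0, 0.9, -0.2]
width: 0.926
gripper_force: 0.0
```

>>> arm_command([
  [[0.02,-0.003,0,0,0,0],[0.045,-0.007,0,0,0,0],[0.045,-0.007,0,0,0,0],[0.045,-0.007,0,0,0,0],[0.045,-0.007,0,0,0,0],[0.045,-0.007,0,0,0,0],[0.045,-0.007,0,0,0,0],[0.045,-0.007,0,0,0,0],[0.045,-0.006,0,0,0,0],[0.016,-0.002,0,0,0,0]],
], jaw=0.075)

```text
clock: 11.02
position: [0.5391, 0.0797, 0.2485]
ee_rot: [-2.215, -2.226, -0.0]
force: [0.4, -0.6, -1.2]
width: 0.817
gripper_force: 0.0
```

>>> arm_command([
  [[0,0,0.03,0,0,0],[0,0,0.03,0,0,0],[0,0,0.02,0,0,0],[0,0,0.01,0,0,0],[0,0,0,0,0,0],[0,0,0,0,0,0]],
])

```text
clock: 11.78
position: [0.5409, 0.0757, 0.1596]
ee_rot: [2.221, 2.221, 0.002]
force: [-0.7, 0.1, -0.4]
width: 0.817
gripper_force: 0.0
```

```bash
python3 - <<'E'
from h import *
from cell import arm
d=arm.get_image("scene");cv2.imwrite("pics/s2.png",cv2.resize(d["pixels"][100:400,130:450,::-1],None,fx=2,fy=2))
E
```

```text
(no output)
```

View pics/s2.png

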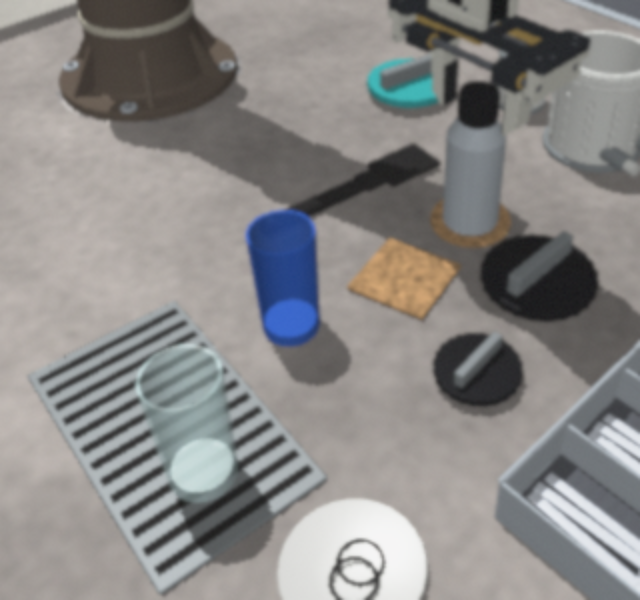

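The tumbler stands upright on the mat (crop 190,420), and the open fingers bracket the bottle's screw cap (480,105).

>>> arm_command([
  [[0,0,0.002,0,0,0],[0,0,0,0,0,0],[0,0,0,0,0,0],[0,0,0,0,0,0],[0,0,0,0,0,0],[0,0,0,0,0,0]],
], jaw=0.02, newtons=30)

```text
clock: 12.58
position: [0.5406, 0.0758, 0.1568]
ee_rot: [2.221, 2.221, 0.0]
force: [0.7, -0.6, -0.2]
width: 0.428
gripper_force: 30.0
```

>>> arm_command([
  [[0,0,-0.01,0,0,0],[0,0,-0.03,0,0,0],[0,0,-0.04,0,0,0],[0,0,-0.04,0,0,0],[0,0,-0.03,0,0,0],[0,0,-0.01,0,0,0],[0,0,0,0,0,0]],
])

```text
clock: 13.45
position: [0.5402, 0.0758, 0.3166]
ee_rot: [-2.221, -2.221, -0.0]
force: [-0.7, -0.3, -4.1]
width: 0.426
gripper_force: 30.0
```

>>> arm_command([
  [[-0.02,-0.003,0,0,0,0],[-0.045,-0.007,0,0,0,0],[-0.045,-0.007,0,0,0,0],[-0.045,-0.007,0,0,0,0],[-0.045,-0.007,0,0,0,0],[-0.045,-0.007,0,0,0,0],[-0.045,-0.007,0,0,0,0],[-0.045,-0.007,0,0,0,0],[-0.035,-0.006,0,0,0,0],[-0.014,-0.002,0,0,0,0]],
])

```text
clock: 14.7
position: [0.4779, -0.3112, 0.3156]
ee_rot: [-2.226, -2.215, 0.003]
force: [-0.2, 1.4, -3.7]
width: 0.432
gripper_force: 30.0
```

>>> arm_command([
  [[0,0,0.01,0,0,0],[0,0,0.03,0,0,0],[0,0,0.03,0,0,0],[0,0,0.03,0,0,0],[0,0,0.025,0,0,0],[0,0,0.015,0,0,0],[0,0,0.01,0,0,0],[0,0,0.003,0,0,0],[0,0,0.003,0,0,0],[0,0,0,0,0,0]],
])

```text
clock: 15.95
position: [0.4806, -0.3083, 0.1611]
ee_rot: [2.221, 2.221, 0.001]
force: [-0.1, -0.0, -4.0]
width: 0.428
gripper_force: 30.0
```

>>> arm_command([
  [[0,0,0.002,0,0,0],[0,0,0.001,0,0,0],[0,0,0.001,0,0,0],[0,0,0.001,0,0,0],[0,0,0,0,0,0]],
])

```text
clock: 16.58
position: [0.4805, -0.3083, 0.1558]
ee_rot: [2.221, 2.221, 0.0]
force: [-0.3, -0.3, -2.2]
width: 0.43
gripper_force: 30.0
```

>>> arm_command([
  [[0,0,0,0,0,0],[0,0,0,0,0,0],[0,0,0,0,0,0],[0,0,-0.02,0,0,0],[0,0,-0.03,0,0,0],[0,0,-0.03,0,0,0],[0,0,-0.03,0,0,0],[0,0,0,0,0,0]],
], jaw=0.075)

```text
clock: 17.58
position: [0.4813, -0.3091, 0.2679]
ee_rot: [2.219, 2.219, 0.002]
force: [0.1, 0.2, -0.1]
width: 0.823
gripper_force: 0.0
```

```bash
python3 - <<'E'
from h import *
from cell import arm
d=arm.get_image("scene");cv2.imwrite("pics/s3.png",cv2.resize(d["pixels"][150:400,110:430,::-1],None,fx=1.5,fy=1.5))
E
```

```text
(no output)
```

View pics/s3.png

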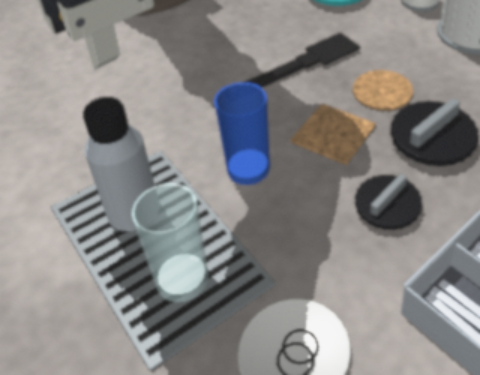

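>>> arm_command([
  [[0.03,-0.003,0,0,0,0],[0.05,-0.005,0,0,0,0],[0.055,-0.005,0,0,0,0],[0.055,-0.005,0,0,0,0],[0.055,-0.005,0,0,0,0],[0.055,-0.005,0,0,0,0],[0.055,-0.005,0,0,0,0],[0.055,-0.005,0,0,0,0],[0.055,-0.005,0,0,0,0],[0.055,-0.005,0,0,0,0]],
], jaw=0.05)

```text
clock: 18.88
position: [0.4314, 0.2134, 0.2649]
ee_rot: [-2.221, -2.221, 0.002]
force: [0.6, 0.2, 0.2]
width: 0.544
gripper_force: 0.0
```

>>> arm_command([
  [[0.05,-0.005,0,0,0,0],[0.04,-0.005,0,0,0,0],[0.012,-0.001,0,0,0,0],[0,0,0,0,0,0],[0,0,0,0,0,0]],
])

```text
clock: 19.5
position: [0.4219, 0.312, 0.2655]
ee_rot: [2.224, 2.219, -0.001]
force: [0.9, -0.2, -0.5]
width: 0.547
gripper_force: 0.0
```

Bottle (crop 120,165) and tumbler (170,240) both stand upright on the mat. Next is the cartridge neck.

>>> arm_command([
  [[0.002,-0.001,0.03,0,0,0],[0,0,0.04,0,0,0],[0,0,0.04,0,0,0],[0,0,0.03,0,0,0],[0,0,0.02,0,0,0],[0,0,0.006,0,0,0],[0,0,0,0,0,0],[0,0,0,0,0,0]],
])

```text
clock: 20.5
position: [0.4211, 0.3159, 0.1007]
ee_rot: [-2.222, -2.221, -0.003]
force: [0.6, 0.3, 0.6]
width: 0.545
gripper_force: 0.0
```

>>> arm_command([
  [[0,0,0,0,0,0],[0,0,0,0,0,0],[0,0,0,0,0,0],[0,0,0,0,0,0],[0,0,0,0,0,0]],
], jaw=0.01, newtons=25)

```text
clock: 21.12
position: [0.4205, 0.3159, 0.0999]
ee_rot: [-2.221, -2.221, -0.0]
force: [-0.4, -0.4, 2.7]
width: 0.255
gripper_force: 25.0
```

>>> arm_command([
  [[0,0,-0.02,0,0,0],[0,0,-0.03,0,0,0],[0,0,-0.04,0,0,0],[0,0,-0.04,0,0,0],[0,0,-0.03,0,0,0],[0,0,0,0,0,0]],
])

```text
clock: 21.88
position: [0.4213, 0.3164, 0.2615]
ee_rot: [-2.221, -2.221, -0.006]
force: [0.1, 0.1, -0.7]
width: 0.254
gripper_force: 25.0
```

>>> arm_command([
  [[-0.003,0.03,0,0,0,0],[-0.005,0.04,0,0,0,0],[-0.005,0.04,0,0,0,0],[-0.001,0.017,0,0,0,0],[0,0,0,0,0,0],[0,0,0,0,0,0]],
])

```text
clock: 22.62
position: [0.5461, 0.3022, 0.2591]
ee_rot: [-2.22, -2.221, 0.002]
force: [-0.7, 0.4, -0.8]
width: 0.255
gripper_force: 25.0
```

>>> arm_command([
  [[0,0,0.02,0,0,0],[0,0,0.03,0,0,0],[0,0,0.03,0,0,0],[0,0,0.03,0,0,0],[0,0,0.02,0,0,0],[0,0,0.01,0,0,0],[0,0,0.004,0,0,0],[0,0,0,0,0,0]],
])

```text
clock: 23.62
position: [0.5475, 0.3021, 0.1163]
ee_rot: [-2.221, -2.222, -0.001]
force: [0.1, 0.3, -1.3]
width: 0.255
gripper_force: 25.0
```

>>> arm_command([
  [[0,0,0.001,0,0,0],[0,0,0.001,0,0,0],[0,0,0.001,0,0,0],[0,0,0.001,0,0,0],[0,0,0,0,0,0]],
])

```text
clock: 24.25
position: [0.5475, 0.3019, 0.112]
ee_rot: [-2.222, -2.221, -0.0]
force: [-1.2, -0.9, 2.8]
width: 0.258
gripper_force: 25.0
```

>>> arm_command([
  [[0,0,0,0,0,0],[0,0,0,0,0,0],[0,0,0,0,0,0],[0,0,-0.02,0,0,0],[0,0,-0.03,0,0,0],[0,0,-0.04,0,0,0],[0,0,-0.03,0,0,0]],
], jaw=0.042)

```text
clock: 25.12
position: [0.5478, 0.3018, 0.2334]
ee_rot: [2.221, 2.221, 0.002]
force: [0.9, 1.8, 0.4]
width: 0.456
gripper_force: 0.0
```

>>> arm_command([
  [[-0.03,0.013,0,0,0,0],[-0.045,0.019,0,0,0,0],[-0.05,0.022,0,0,0,0],[-0.05,0.022,0,0,0,0],[-0.05,0.021,0,0,0,0],[-0.03,0.012,0,0,0,0],[0,0,0.03,0,0,0],[0,0,0,0,0,0]],
])

```text
clock: 26.12
position: [0.655, 0.0467, 0.1997]
ee_rot: [-2.22, -2.219, 0.005]
force: [-0.3, 0.4, 0.8]
width: 0.458
gripper_force: 0.0
```

```bash
python3 - <<'E'
from h import *
from cell import arm
t=arm.get_image("top");s=arm.get_image("scene")
a=cv2.resize(t["pixels"][80:260,110:340,::-1],None,fx=2,fy=2)
b=cv2.resize(s["pixels"][80:260,310:480,::-1],None,fx=2,fy=2)
cv2.imwrite("pics/s4.png",np.hstack([a,b]))
P=cloud(t);Z=P[...,2]
m=np.zeros((400,640),bool);m[130:210,130:215]=1
n=m&(Z>.105)&(Z<.12)&(np.hypot(P[...,0]-.548,P[...,1]-.3)<.04);print(n.sum(),np.nanmean(P[n],0))
n=m&(Z>.08)&(Z<.1)&(np.hypot(P[...,0]-.548,P[...,1]-.3)<.04);print(n.sum(),np.nanmedian(P[n],0), circ(n,t,.09) if n.sum()>20 else 0)
E
```

```text
115 [0.54793741 0.29969291 0.11370709]
508 [0.5542491  0.30586404 0.08969139] (array([548.5, 301.1,  34.1]), array([550.8, 305. ,  55.5,  69.5,  56.1]))
```

View pics/s4.png

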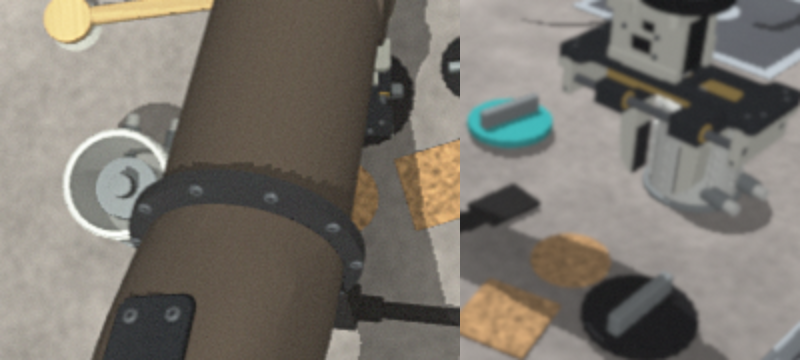

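The cartridge stands centred in the housing (left half, 122,185), with its neck at (0.548, 0.300). The cap has not been disturbed (right half, 640,315).

>>> arm_command([
  [[0,0.001,0.03,0,0,0],[0,0,0.04,0,0,0],[0,0,0.04,0,0,0],[0,0,0.03,0,0,0],[0,0,0.01,0,0,0],[0,0,0.005,0,0,0],[0,0,0,0,0,0],[0,0,0,0,0,0]],
])

```text
clock: 27.22
position: [0.6582, 0.0468, 0.0479]
ee_rot: [2.221, 2.221, 0.002]
force: [0.4, 0.4, 0.6]
width: 0.46
gripper_force: 0.0
```

>>> arm_command([
  [[0,0,0,0,0,0],[0,0,0,0,0,0],[0,0,0,0,0,0],[0,0,0,0,0,0],[0,0,0,0,0,0],[0,0,0,0,0,0]],
], jaw=0.0, newtons=40)

```text
clock: 27.98
position: [0.6574, 0.0468, 0.0468]
ee_rot: [-2.222, -2.221, -0.0]
force: [-1.9, 0.1, 2.0]
width: 0.151
gripper_force: 40.0
```

>>> arm_command([
  [[0,0,-0.02,0,0,0],[0,0,-0.04,0,0,0],[0,0,-0.04,0,0,0],[0,0,-0.04,0,0,0],[0,0,-0.03,0,0,0],[0,0,0,0,0,0],[0,0,0,0,0,0]],
])

```text
clock: 28.85
position: [0.6569, 0.0469, 0.2164]
ee_rot: [-2.221, -2.221, 0.001]
force: [-0.4, -1.0, -3.0]
width: 0.15
gripper_force: 40.0
```

>>> arm_command([
  [[0.025,-0.011,0,0,0,0],[0.045,-0.019,0,0,0,0],[0.05,-0.022,0,0,0,0],[0.05,-0.022,0,0,0,0],[0.05,-0.022,0,0,0,0],[0.025,-0.01,0,0,0,0],[0.008,-0.003,0,0,0,0],[0,0,0.02,0,0,0],[0,0,0,0,0,0],[0,0,0,0,0,0]],
])

```text
clock: 30.1
position: [0.5491, 0.2985, 0.197]
ee_rot: [2.223, 2.219, -0.001]
force: [0.4, 0.8, -1.2]
width: 0.15
gripper_force: 40.0
```

```bash
python3 - <<'E'
from h import *
from cell import arm
t=arm.get_image("top");s=arm.get_image("scene")
a=cv2.resize(t["pixels"][100:250,80:250,::-1],None,fx=2,fy=2)
b=cv2.resize(s["pixels"][60:210,350:520,::-1],None,fx=2,fy=2)
cv2.imwrite("pics/s5.png",np.hstack([a,b]))
print(arm.observe()["position"])
E
```

```text
[0.54914797 0.29911027 0.19736687]
```

View pics/s5.png

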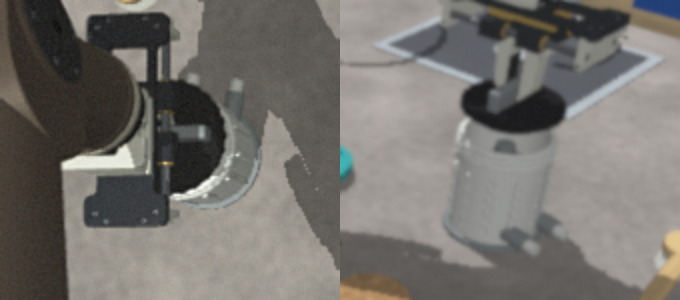

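The cap hangs level over the housing mouth (right half, 512,105). Next I lower it.

>>> arm_command([
  [[0.001,-0.001,0.01,0,0,0],[0,0,0.01,0,0,0],[0,0,0.004,0,0,0],[0,0,0.002,0,0,0],[0,0,0,0,0,0]],
])

```text
clock: 30.82
position: [0.5475, 0.3008, 0.1707]
ee_rot: [2.222, 2.221, -0.0]
force: [0.0, -0.1, -1.3]
width: 0.146
gripper_force: 40.0
```

>>> arm_command([
  [[0,0,0.001,0,0,0],[0,0,0.001,0,0,0],[0,0,0.001,0,0,0],[0,0,0,0,0,0]],
])

```text
clock: 31.32
position: [0.5474, 0.3008, 0.1677]
ee_rot: [-2.222, -2.221, 0.0]
force: [-0.3, 0.3, -1.6]
width: 0.15
gripper_force: 40.0
```

>>> arm_command([
  [[0,0,0.001,0,0,0],[0,0,0.001,0,0,0],[0,0,0,0,0,0]],
])

```text
clock: 31.7
position: [0.5475, 0.3009, 0.1668]
ee_rot: [-2.221, -2.221, -0.001]
force: [-3.4, -1.5, 8.3]
width: 0.148
gripper_force: 40.0
```

>>> arm_command([
  [[0,0,0,0,0,0],[0,0,0,0,0,0],[0,0,0,0,0,0],[0,0,-0.02,0,0,0],[0,0,-0.03,0,0,0],[0,0,-0.04,0,0,0],[0,0,-0.02,0,0,0]],
], jaw=0.05)

```text
clock: 32.58
position: [0.5482, 0.3009, 0.2779]
ee_rot: [2.221, 2.221, 0.004]
force: [1.2, -0.3, -0.7]
width: 0.545
gripper_force: 0.0
```

>>> arm_command([
  [[-0.03,-0.003,0,0,0,0],[-0.05,-0.005,0,0,0,0],[-0.055,-0.006,0,0,0,0],[-0.055,-0.006,0,0,0,0],[-0.055,-0.006,0,0,0,0],[-0.055,-0.006,0,0,0,0],[-0.055,-0.006,0,0,0,0],[-0.055,-0.006,0,0,0,0],[-0.055,-0.006,0,0,0,0],[-0.055,-0.006,0,0,0,0]],
], jaw=0.075)

```text
clock: 33.83
position: [0.4911, -0.2209, 0.2759]
ee_rot: [2.221, 2.221, 0.001]
force: [1.3, -0.8, -0.1]
width: 0.819
gripper_force: 0.0
```

```bash
python3 - <<'E'
from h import *
from cell import arm
t=arm.get_image("top");s=arm.get_image("scene")
P=cloud(t);Z=P[...,2]
m=np.zeros((400,640),bool);m[120:215,120:220]=1
for lo,hi,z in((.135,.15,.142),(.135,.18,.142),(.155,.18,.166)):
    n=m&(Z>lo)&(Z<hi);Q=P[n];A=np.c_[Q[:,:2],np.ones(len(Q))]
    print(n.sum(),np.nanmedian(Z[n]),circ(n,t,z),np.linalg.lstsq(A,Q[:,2],rcond=None)[0])
cv2.imwrite("pics/s6.png",np.hstack([cv2.resize(t["pixels"][120:220,110:230,::-1],None,fx=2.5,fy=2.5),cv2.resize(s["pixels"][80:180,370:490,::-1],None,fx=2.5,fy=2.5)]))
E
```

```text
2148 0.14155246729343413 (array([548. , 300. ,  59.9]), array([547.3, 300.5, 105.7, 118.5,  91.8])) [0.00182259 0.00173912 0.14002607]
2511 0.14193057757882244 (array([548. , 300. ,  59.9]), array([548.2, 300.2, 114.7, 116.7,  97.5])) [0.00299737 0.00624292 0.14128112]
344 0.1648000093641686 (array([548.5, 299.7,  46.9]), array([547.7, 300.5,  14.7, 135.4, 179.9])) [0.14178096 0.00044762 0.08679115]
```

View pics/s6.png

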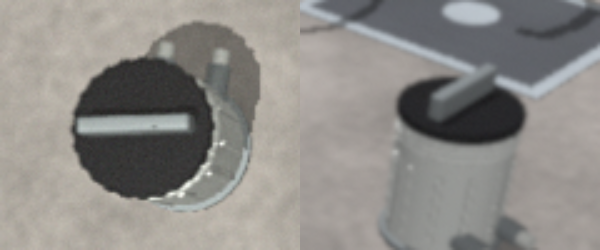

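The cap sits level and centred on the rim at (548, 300) mm, flange top at 0.142 m. Now the bottle goes back.

>>> arm_command([
  [[-0.05,-0.005,0,0,0,0],[-0.03,-0.005,0,0,0,0],[-0.009,0,0,0,0,0],[0,0,0.03,0,0,0],[0,0,0.04,0,0,0],[0,0,0.03,0,0,0],[0,0,0.015,0,0,0],[0,0,0.006,0,0,0],[0,0,0,0,0,0],[0,0,0,0,0,0]],
])

```text
clock: 35.17
position: [0.482, -0.3085, 0.1557]
ee_rot: [2.22, 2.22, 0.001]
force: [0.5, 0.4, -0.7]
width: 0.816
gripper_force: 0.0
```

>>> arm_command([
  [[0,0,0,0,0,0],[0,0,0,0,0,0],[0,0,0,0,0,0],[0,0,0,0,0,0],[0,0,0,0,0,0],[0,0,0,0,0,0]],
], jaw=0.02, newtons=30)

```text
clock: 35.92
position: [0.4812, -0.3082, 0.1547]
ee_rot: [-2.221, -2.221, 0.0]
force: [-1.1, -0.4, 0.9]
width: 0.431
gripper_force: 29.1
```

>>> arm_command([
  [[0,0,-0.01,0,0,0],[0,0,-0.03,0,0,0],[0,0,-0.04,0,0,0],[0,0,-0.04,0,0,0],[0,0,-0.03,0,0,0],[0,0,-0.01,0,0,0],[0,0,0,0,0,0]],
])

```text
clock: 36.8
position: [0.4814, -0.3081, 0.3146]
ee_rot: [2.221, 2.221, 0.001]
force: [-0.8, -0.1, -4.7]
width: 0.43
gripper_force: 29.1
```

>>> arm_command([
  [[0.02,0.003,0,0,0,0],[0.045,0.007,0,0,0,0],[0.045,0.007,0,0,0,0],[0.045,0.007,0,0,0,0],[0.045,0.007,0,0,0,0],[0.045,0.007,0,0,0,0],[0.045,0.007,0,0,0,0],[0.045,0.007,0,0,0,0],[0.035,0.006,0,0,0,0],[0.014,0.001,0,0,0,0]],
])

```text
clock: 38.05
position: [0.5397, 0.0785, 0.3128]
ee_rot: [-2.216, -2.224, 0.004]
force: [0.1, -0.5, -3.4]
width: 0.434
gripper_force: 29.3
```

>>> arm_command([
  [[0,0,0.01,0,0,0],[0,0,0.03,0,0,0],[0,0,0.03,0,0,0],[0,0,0.03,0,0,0],[0,0,0.025,0,0,0],[0,0,0.015,0,0,0],[0,0,0.01,0,0,0],[0,0,0.003,0,0,0],[0,0,0,0,0,0]],
])

```text
clock: 39.17
position: [0.5408, 0.0757, 0.1621]
ee_rot: [2.221, 2.221, 0.001]
force: [0.8, -0.0, -3.5]
width: 0.432
gripper_force: 29.3
```

>>> arm_command([
  [[0,0,0.002,0,0,0],[0,0,0.001,0,0,0],[0,0,0.001,0,0,0],[0,0,0.001,0,0,0],[0,0,0,0,0,0]],
])

```text
clock: 39.8
position: [0.5404, 0.0758, 0.1567]
ee_rot: [-2.222, -2.221, 0.0]
force: [-0.0, -0.6, -3.1]
width: 0.428
gripper_force: 29.3
```

>>> arm_command([
  [[0,0,0.001,0,0,0],[0,0,0.001,0,0,0],[0,0,0,0,0,0]],
])

```text
clock: 40.17
position: [0.5407, 0.0758, 0.1557]
ee_rot: [-2.222, -2.221, -0.002]
force: [-2.9, 0.2, 9.1]
width: 0.432
gripper_force: 29.5
```

>>> arm_command([
  [[0,0,0,0,0,0],[0,0,0,0,0,0],[0,0,0,0,0,0],[0,0,-0.02,0,0,0],[0,0,-0.03,0,0,0],[0,0,-0.03,0,0,0],[0,0,-0.02,0,0,0]],
], jaw=0.075)

```text
clock: 41.05
position: [0.5409, 0.0757, 0.2561]
ee_rot: [2.221, 2.221, 0.002]
force: [-0.4, 0.0, 0.7]
width: 0.814
gripper_force: 0.0
```

>>> arm_command([
  [[-0.02,0.003,0,0,0,0],[-0.045,0.007,0,0,0,0],[-0.045,0.007,0,0,0,0],[-0.045,0.007,0,0,0,0],[-0.045,0.007,0,0,0,0],[-0.045,0.007,0,0,0,0],[-0.045,0.007,0,0,0,0],[-0.045,0.007,0,0,0,0],[-0.045,0.007,0,0,0,0],[-0.016,0.001,0,0,0,0]],
], jaw=0.085)

```text
clock: 42.3
position: [0.5996, -0.3236, 0.2544]
ee_rot: [2.225, 2.217, -0.003]
force: [0.6, -1.2, -0.3]
width: 0.929
gripper_force: 0.0
```

```bash
python3 - <<'E'
from h import *
from cell import arm
t=arm.get_image("top");P=cloud(t);Z=P[...,2]
def f(n,x,y,lo,hi,z):
    m=(Z>lo)&(Z<hi)&(np.hypot(P[...,0]-x,P[...,1]-y)<.05);print(n,m.sum(),circ(m,t,z) if m.sum()>9 else "")
f("bottle",.541,.075,.16,.18,.171);f("body",.541,.075,.1,.2,.12);f("tumbler",.6,-.32,.113,.135,.125)
s=arm.get_image("scene");cv2.imwrite("pics/s7.png",s["pixels"][100:400,130:530,::-1])
E
```

```text
bottle 333 (array([539.2,  74.6,  21.1]), array([539.6,  74.8,  38.8,  39.8, 137.2]))
body 701 (array([539.5,  74.4,  31.7]), array([539.5,  74.7,  59.5,  61.7, 121.5]))
tumbler 212 (array([ 599.1, -318. ,   31.8]), array([ 599.2, -318.3,   58.1,   61.7,   23.1]))
```

View pics/s7.png

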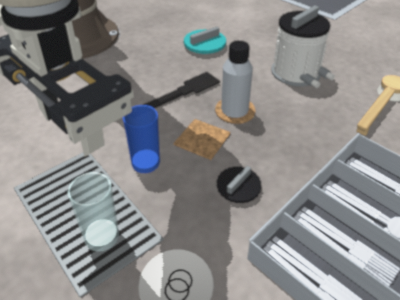

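The bottle is back within about 1 mm of its start (crop 237,85), and the tumbler waits on the mat (95,210).

>>> arm_command([
  [[0.001,0,0,0,0,0],[0,0,0.03,0,0,0],[0,0,0.04,0,0,0],[0,0,0.04,0,0,0],[0,0,0.03,0,0,0],[0,0,0.02,0,0,0],[0,0,0.004,0,0,0],[0,0,0,0,0,0]],
])

```text
clock: 43.4
position: [0.601, -0.3191, 0.0915]
ee_rot: [2.22, 2.221, 0.001]
force: [-0.3, -0.5, 0.2]
width: 0.923
gripper_force: 0.0
```

>>> arm_command([
  [[0,0,0,0,0,0],[0,0,0,0,0,0],[0,0,0,0,0,0],[0,0,0,0,0,0],[0,0,0,0,0,0]],
], jaw=0.05, newtons=15)

```text
clock: 44.02
position: [0.6005, -0.3195, 0.0912]
ee_rot: [2.221, 2.221, 0.0]
force: [-1.9, -0.2, 4.5]
width: 0.676
gripper_force: 14.9
```

>>> arm_command([
  [[0,0,-0.01,0,0,0],[0,0,-0.03,0,0,0],[0,0,-0.04,0,0,0],[0,0,-0.04,0,0,0],[0,0,-0.04,0,0,0],[0,0,-0.01,0,0,0],[0,0,0,0,0,0]],
])

```text
clock: 44.9
position: [0.6004, -0.319, 0.2606]
ee_rot: [2.221, 2.221, 0.001]
force: [-0.4, 0.4, -2.8]
width: 0.675
gripper_force: 15.0
```

>>> arm_command([
  [[0.02,-0.004,0,0,0,0],[0.04,-0.007,0,0,0,0],[0.04,-0.007,0,0,0,0],[0.04,-0.007,0,0,0,0],[0.04,-0.007,0,0,0,0],[0.04,-0.007,0,0,0,0],[0.04,-0.006,0,0,0,0],[0.018,-0.003,0,0,0,0],[0,0,0.02,0,0,0],[0,0,0.03,0,0,0]],
])

```text
clock: 46.15
position: [0.5524, -0.0414, 0.2098]
ee_rot: [2.221, 2.221, -0.0]
force: [0.1, 0.6, -2.5]
width: 0.67
gripper_force: 15.0
```

>>> arm_command([
  [[0,0,0.03,0,0,0],[0,0,0.03,0,0,0],[0,0,0.02,0,0,0],[0,0,0.015,0,0,0],[0,0,0.008,0,0,0],[0,0,0.004,0,0,0],[0,0,0.003,0,0,0],[0,0,0,0,0,0]],
])

```text
clock: 47.15
position: [0.5526, -0.0412, 0.101]
ee_rot: [2.221, 2.221, 0.001]
force: [0.2, -0.0, -1.9]
width: 0.673
gripper_force: 15.0
```

>>> arm_command([
  [[0,0,0.002,0,0,0],[0,0,0.002,0,0,0],[0,0,0.001,0,0,0],[0,0,0,0,0,0]],
])

```text
clock: 47.65
position: [0.5524, -0.0412, 0.0957]
ee_rot: [-2.222, -2.221, 0.0]
force: [0.3, 0.0, -2.3]
width: 0.672
gripper_force: 15.0
```

>>> arm_command([
  [[0,0,0.001,0,0,0],[0,0,0.001,0,0,0],[0,0,0.001,0,0,0],[0,0,0,0,0,0]],
])

```text
clock: 48.15
position: [0.5524, -0.0412, 0.0926]
ee_rot: [-2.222, -2.221, 0.0]
force: [0.5, 0.4, -1.9]
width: 0.675
gripper_force: 15.0
```

>>> arm_command([
  [[0,0,0.001,0,0,0],[0,0,0.001,0,0,0],[0,0,0,0,0,0]],
])

```text
clock: 48.52
position: [0.5526, -0.0413, 0.092]
ee_rot: [-2.222, -2.221, -0.002]
force: [-5.7, 1.9, 15.9]
width: 0.675
gripper_force: 14.8
```

Contact. I'll release, rise, and retreat towards the robot.

>>> arm_command([
  [[0,0,0,0,0,0],[0,0,0,0,0,0],[0,0,0,0,0,0],[0,0,-0.02,0,0,0],[0,0,-0.03,0,0,0],[0,0,-0.04,0,0,0],[0,0,-0.04,0,0,0],[0,0,-0.03,0,0,0]],
], jaw=0.085)

```text
clock: 49.52
position: [0.5527, -0.0413, 0.2524]
ee_rot: [2.221, 2.221, 0.001]
force: [-0.3, -0.4, -0.0]
width: 0.928
gripper_force: 0.0
```

>>> arm_command([
  [[-0.03,-0.01,0,0,0,0],[-0.05,-0.015,0,0,0,0],[-0.05,-0.015,0,0,0,0],[-0.05,-0.015,0,0,0,0],[-0.05,-0.015,0,0,0,0],[-0.05,-0.015,0,0,0,0],[-0.03,-0.01,0,0,0,0],[0,0,0,0,0,0],[0,0,0,0,0,0],[0,0,0,0,0,0]],
])

```text
clock: 50.78
position: [0.4582, -0.3498, 0.2505]
ee_rot: [-2.219, -2.223, -0.001]
force: [0.2, -0.1, -0.2]
width: 0.926
gripper_force: 0.0
```

```bash
python3 - <<'E'
from h import *
from cell import arm
t=arm.get_image("top");P=cloud(t);Z=P[...,2]
def f(n,x,y,lo,hi,z):
    m=(Z>lo)&(Z<hi)&(np.hypot(P[...,0]-x,P[...,1]-y)<.065);print(n,m.sum(),circ(m,t,z) if m.sum()>9 else "")
f("bottle",.541,.075,.16,.18,.171);f("tumbler",.552,-.042,.115,.135,.126);f("cap",.548,.3,.135,.18,.142)
print("scraper px",[np.round(cv2.minAreaRect(np.argwhere((d["pixels"][215:250,250:365].sum(2)<110))[:,::-1].astype(np.float32))[0],1) for d in (pickle.load(open("top0.pkl","rb")),t)])
s=arm.get_image("scene");cv2.imwrite("pics/s8.png",s["pixels"][:,:,::-1])
E
```

```text
bottle 336 (array([539.4,  74.7,  20.9]), array([539.7,  74.8,  39. ,  39.7, 143.8]))
tumbler 160 (array([551.7, -42.1,  31.1]), array([551.8, -41.9,  59.3,  60.4,  70.8]))
cap 2510 (array([547.8, 300.3,  59.8]), array([548.2, 300.2, 114.7, 116.6,  98.4]))
scraper px [array([57.2, 20.1]), array([65.5, 23.6])]
```

View pics/s8.png

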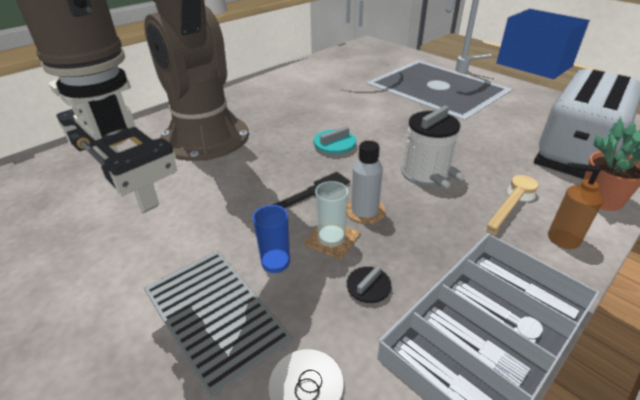

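The picture shows the tumbler (332,210) and bottle (367,180) back on their coasters, the cap on the housing (432,125), and the scraper where it was.

```bash
python3 -c "
from cell import arm
print(arm.sign_off())"
```

```text
the job is handed in; nothing more can be done
None
```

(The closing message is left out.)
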